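# Level a casting board and set its plaster mould

### The arm

A 6-joint arm with a two-finger parallel gripper is mounted at the origin on the work surface. World frame = base frame: x ahead of the robot, y to its left, z up, the work surface at z = 0. Lengths are in m, angles in degrees, forces in N, time in s.
With the tool pointing down it reaches from about 0.4 to 0.825 m from the base axis. Payload 7 kg.
Tool frame: the origin (TCP) lies midway between the tips of the shut fingers; the grasp point (between the pads) lies r.pinch_z behind it (r.pinch_z is the distance from the TCP to the grasp point, in m); z points along the fingers, y is the line along which they close (so a half turn about z gives the same grasp; the last joint's range is limited). The gripper opens to 88 mm and grips with 3 to 60 N. Pads are 19 mm wide; open, the fingers measure 130 mm over their backs; the gripper's body (78 mm by 193 mm) begins 47 mm behind the grasp point.
Start: joints at [-56.545, 20.546, 0.682, 0, -70.136, -16.507], TCP at [0.197, -0.646, 0.227] pointing down, gripper open.
Joint ranges: [-176.03, 176.03], [-82.01, 121.73], [-58.28, 71.71], [-173.87, 95.51], [-174.79, -0.11], [-173.66, 173.66]. Speed limits (degrees/s): [136.94, 136.94, 172.46, 180, 180, 180].

### API

Orientations are given as [roll, pitch, yaw] about the fixed x, y, z axes, in that order (R = Rz(yaw) Ry(pitch) Rx(roll)).
In Python, from plant import r, optics, job gives the robot as it stands.
- The arm moves only by the shell command python3 -m crank 'ROWS' [FORCE]. ROWS is JSON, a list of rows, each an object with "xyz": the shift along the tool's x, y, z in units of 30 mm (1.0 is 30 mm), a list of three; "delta_rot": the turn, a rotation vector about the tool's x, y, z in degrees, a list of three; "claw": the closure, from 0 (fully open) to 1 (shut). A call has 1 to 20 rows; each row is the pose to reach, as a shift and turn from the pose commanded when the call began, along the tool's axes at that moment; what a row does not reach only later rows make up. A row lasts 1/8 s, in which the tool goes at most 62.5 mm and 10.7 degrees, less where a joint would pass 70% of its speed; a pose out of reach is approached as far as the arm can. A call with a gripper value outside its range is refused whole. The fingers move at their own pace and stop on an object; FORCE is the grip in N (left out, the last holds). Time passes only in rows, so rows that repeat a pose let the fingers close. It gives the time, the measured TCP pose, the force, the opening and the grip force at its end, in the units of the state.
- r.get_state(): the state, without advancing time (a new reading comes with each control period).
- optics.capture(name): name is "scene" or "top"; returns a dict with "img" (384x512x3 uint8, blue, green, red), "fovy" (degrees; the focal length in pixels is half the picture's height over the tangent of half this angle, whatever the lens; pixels are square), "cx", "cy" (the principal point, pixels), "eye" and "rotation" of the camera in the world. Camera axes: x right, y up, looking along -z (the intrinsics and any distortion apply to the point x, -y, -z); pixel columns grow to the right and rows downward; lengths in m; the calibration is good to about 2 mm. A picture is of the moment at which its call begins. There is no depth.
- job.close_job(): hands the job in; it is judged then, once.
The state is a dict: "time_s": time; "joints": joint angles; "qd": joint speeds; "joint_torque": joint torques, N m; "tcp_pos": TCP position; "eef_rot": TCP orientation; "contact_force": force on the tool from outside, world axes, zero at the start; "moment": the same for the moment, N m; "gripper_width": finger opening in m; "gripper_force": force on a finger pad.
Only numpy, scipy, OpenCV 4.12 (cv2) and the standard library are available. Lean on these libraries where they do the work, as an engineer would, in place of code of your own. Each camera call takes 0.05 s, during which the arm holds its last target. There are 200 camera calls.

### The job

Get the slip-casting board ready to pour: slide the plaster mould, without lifting it off the board, until it stands wholly inside the blue circle, and turn the two tommy-bar foot screws until the bubble of each vial sits wholly between its two black lines. Leave the jug, the jar and the brush where they are.

Things in the scene. Friction and masses are not known exactly. Their poses are not given: they have to be found in the camera images.
- circle (a point): centre of the blue circle (inner radius 65 mm) on the flat white top of the casting board, 64 mm above the bench. x points from the screws' side to the vials' side, y to the left screw's side, z up. The top spans x -165 to +170 mm, y -145 to +145 mm about this point. The board stands on one fixed foot at its far end and on the two foot screws; pushing does not shift it
- board: the casting board; origin in the fixed foot at its far end. Each radian that a screw is turned moves its bubble 12 mm. At the start a screw is at most 2 rad from its level setting; stops lie 2.4 rad from it, either way. Turning takes about 0.12 N m (4 N at 30 mm from the axis)
- mould_mid (a point): centre, half-way up, of the loose plaster mould: off-white round block, 112 mm across, 65 mm tall, 0.48 to 0.75 kg, standing on the board. In its top is an open round cavity, about 72 mm across at the mouth and 51 mm deep (wall 19 mm), so it can be dragged from inside by shut fingers, or pushed from outside
- screw_left: the left foot screw, origin on its axis at the height of the board's top, 75 mm towards -x and 200 mm towards +y of the circle (board axes), outside the board's edge in an aluminium boss 42 mm across. Clockwise from above raises this corner and drives the left bubble towards this screw, along +x of vial_left; counter-clockwise drives it back. Stays where it is left
- bar_left (a point): middle of the left foot screw's tommy bar, on the screw's upright axis, 44 mm above the board's top. The bar is a level steel rod 10 mm thick, 106 mm long over its red end balls (14 mm thick); x of this frame runs along it, z up. It passes through a round screw head 26 mm across (14 mm below to 12 mm above this point). The bar can be pushed round at an end, or gripped and turned
- vial_left (a point): middle of the left tubular vial, the one read for the left screw: an aluminium block 116 by 30 by 23 mm with a yellow-green tube, at 105 mm x and 85 mm y from the circle's centre; this point is on top of the tube, 20 mm above the board's top. Its own x runs along the tube, towards the left screw's side (board -x +y, at 45 degrees). Two black lines on the tube stand 32 mm apart about this point
- bubble_left (a point): centre of the pale bubble, 24 mm long, in the left vial. It cannot be touched; it runs along the tube to the high end as the left screw is turned. Level means that it lies at vial_left; within 4 mm it is wholly between the two black lines
- screw_right: the right foot screw, 75 mm towards -x and 200 mm towards -y of the circle. Clockwise from above raises this corner and drives the right bubble along +x of vial_right. Each screw moves its own vial's bubble only
- bar_right (a point): middle of the right foot screw's tommy bar (board's -y side): same make and same frame as the left one
- vial_right (a point): middle of the right tubular vial, the one read for the right screw: same make, at 105 mm x and -85 mm y from the circle's centre. Its own x runs along the tube, towards the right screw's side (board -x -y, at 45 degrees)
- bubble_right (a point): centre of the pale bubble, 24 mm long, in the right vial; the same, with vial_right and the right screw
- jug: raw clay jug, 80 mm across, 120 mm tall, on the bench left of the board; origin at its underside. Bystander
- jar: amber jar with a white cap, 64 mm across, 90 mm tall, on the bench right of the board; origin at its underside. Bystander
- brush: brush lying on the bench on the robot's side of the board; origin below its middle. Bystander
Mind the look-alikes: they are no part of the job. What is shaped like the part that bears mould_mid but green or purple is not meant.

How it is judged (in metres and radians):
At the end, for the whole second after the job is handed in: each bubble's centre is within 4 mm of its vial's middle (wholly between the black lines) and the mould stands upright and still on the board with its centre within 9 mm of the circle's centre (wholly inside the circle) (distance between bubble_left and vial_left below 0.004 m and distance between bubble_right and vial_right below 0.004 m and horizontal distance between mould_mid and circle below 0.009 m and z of mould_mid in the frame of circle below 0.036 m and angle between mould_mid's own z axis and vertical below 0.05 rad and linear speed of mould below 0.01 m/s); the robot touches nothing.
It fails at once if the mould is lifted off the board by more than 12 mm or leaves it (z of mould_mid in the frame of circle above 0.0445 m or z of mould_mid in the frame of circle below 0.02 m).
It fails at once if the mould is tipped by more than 15 degrees (angle between mould_mid's own z axis and vertical above 0.26 rad).
It fails at once if the jug, the jar or the brush is moved by more than 30 mm (distance of any of jug, jar, brush from where it was at the start of the episode above 0.03 m).
It fails at once if the jug or the jar is tipped over (angle between any of jug, jar's own z axis and vertical above 0.4 rad).
It also fails if it takes over 64 s, if anything falls off the work surface, if the arm or the gripper's body presses on something with over 40 N, if the wrist force passes 120 N, or if a joint passes its speed limit or range.

## Working session

There is one attempt and no reset: what is moved stays moved. The work goes in short steps, Python scripts to look and compute and a shell command to move; the robot and the scene stay as the last step left them, time stands still between calls to the robot, and variables do not carry over. Pictures are saved under pics/ and viewed, at most 10 in all, crops included, and the job is handed in when it is done.

```bash
mkdir -p pics
python3 - <<'E'
from plant import r,optics
import cv2,numpy as np
for n in("scene","top"):
    c=optics.capture(n); cv2.imwrite(f"pics/{n}0.png",c["img"]); np.savez(f"pics/{n}0.npz",**c)
    print({k:(np.round(v,4).tolist() if not isinstance(v,str) else v) for k,v in c.items() if k!="img"})
s=r.get_state();print(s,r.pinch_z)
E
```

```text
{'fovy': 47.2811, 'cx': 255.8916, 'cy': 194.0644, 'eye': [1.5978, -0.2173, 1.0505], 'rotation': [48.0394, -0.7549, 78.5804]}
{'fovy': 56.9268, 'cx': 256.2649, 'cy': 195.3042, 'eye': [0.3584, -0.021, 1.119], 'rotation': [11.4665, 0.0403, -91.1571]}
{'time_s': 0.1, 'joints': array([-5.65461468e+01,  2.05891429e+01,  6.39675587e-01, -1.79343136e-02,
       -7.01348793e+01, -1.65063491e+01]), 'qd': array([-0.00357294, -0.01373342,  0.16162908,  0.13078885,  0.01698538,
       -0.00185417]), 'joint_torque': array([-1.54879333e-03, -5.84161091e+01,  2.93750238e+01,  7.01553941e+00,
        1.01540811e-02, -5.15859176e-05]), 'tcp_pos': array([ 0.19660759, -0.64528714,  0.22570025]), 'eef_rot': array([ 1.79914339e+02, -7.80154777e-03, -1.63058597e+02]), 'contact_force': array([-0.15937037,  0.11566227, -0.64750651]), 'moment': array([-0.01253821, -0.00640865,  0.03039391]), 'gripper_force': 0.0, 'gripper_width': 0.08767790528853193} 0.0188
```

View pics/scene0.png

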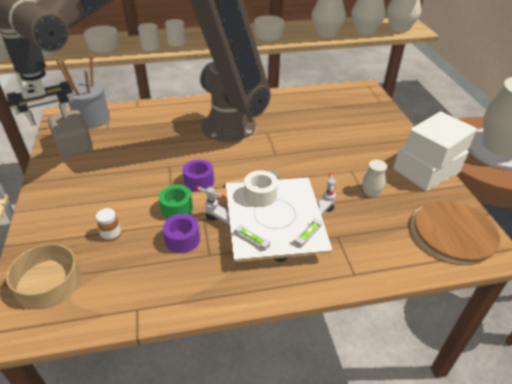

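View pics/top0.png

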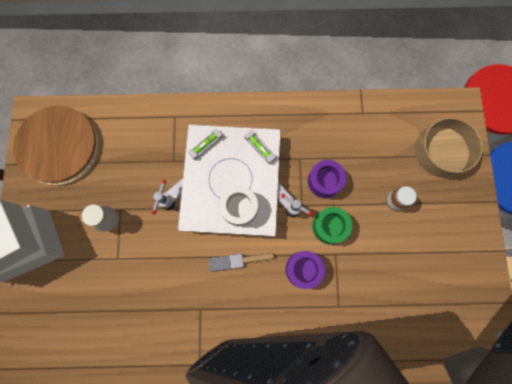

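The scene view shows the board in the middle: mould at (262,188), circle (275,213), vials at (252,238) and (308,233), screws at (210,203) and (328,195). In the top view the circle is at (231,180), the mould at (239,207), the left screw with red ball ends at (163,197), the right screw at (293,206), and the vials at (206,144) and (260,148). Green and purple look-alikes stand on the bench on the right.

```bash
cat > h.py <<'E'
import numpy as np,cv2
from scipy.spatial.transform import Rotation as Ro
def cam(c):
    e=np.array(c["rotation"],float); R=e if e.shape==(3,3) else Ro.from_euler("xyz",e,degrees=True).as_matrix()
    f=192/np.tan(np.radians(float(c["fovy"]))/2); return R,np.array(c["eye"],float),f,float(c["cx"]),float(c["cy"])
def ray(c,uv,z):
    R,e,f,cx,cy=cam(c); uv=np.atleast_2d(np.asarray(uv,float))
    d=np.c_[(uv[:,0]-cx)/f,-(uv[:,1]-cy)/f,-np.ones(len(uv))]@R.T
    return e+d*((z-e[2])/d[:,2])[:,None]
def proj(c,p):
    R,e,f,cx,cy=cam(c); q=(np.atleast_2d(p)-e)@R; return np.c_[cx-f*q[:,0]/q[:,2],cy+f*q[:,1]/q[:,2]]
def tri(c1,u1,c2,u2):
    A=[];b=[]
    for c,u in((c1,u1),(c2,u2)):
        e=cam(c)[1]; d=ray(c,u,0)[0]-e; d/=np.linalg.norm(d); P=np.eye(3)-np.outer(d,d); A.append(P);b.append(P@e)
    return np.linalg.lstsq(np.vstack(A),np.hstack(b),rcond=None)[0]
def blobs(img,mask,amin=3):
    n,_,st,ce=cv2.connectedComponentsWithStats(mask.astype(np.uint8),connectivity=8)
    return [(tuple(np.round(ce[i],1)),int(st[i,4])) for i in range(1,n) if st[i,4]>=amin]
E
python3 - <<'E'
from h import *
T=np.load("pics/top0.npz");S=np.load("pics/scene0.npz")
a=cv2.resize(T["img"][115:245,140:325],None,fx=4.3,fy=4.3,interpolation=cv2.INTER_CUBIC)[:559,:795]
b=cv2.resize(S["img"][160:270,190:345],None,fx=5,fy=5,interpolation=cv2.INTER_CUBIC)
cv2.imwrite("pics/a.png",a);cv2.imwrite("pics/b.png",b)
for n,c,(x0,y0,x1,y1) in(("top",T,(140,115,325,245)),("scene",S,(190,160,345,270))):
    h=cv2.cvtColor(c["img"],cv2.COLOR_BGR2HSV).astype(int);H,s,v=h[...,0],h[...,1],h[...,2]
    w=np.zeros(H.shape,bool);w[y0:y1,x0:x1]=1
    print(n,"red",blobs(0,w&((H<6)|(H>172))&(s>110)&(v>80)))
    print(n,"grn",blobs(0,w&(H>28)&(H<50)&(s>120)))
    m=w&(H>100)&(H<130)&(s>20)&(v>120);print(n,"blue",[x for x in blobs(0,m,8)])
print("heights 0 test", proj(T,[0.5,0,0]),proj(S,[0.5,0,0]))
E
```

```text
top red [((np.float64(163.4), np.float64(181.2)), 12), ((np.float64(282.3), np.float64(195.1)), 9), ((np.float64(153.4), np.float64(211.4)), 13), ((np.float64(309.4), np.float64(212.9)), 20)]
top grn [((np.float64(205.6), np.float64(142.5)), 97), ((np.float64(255.5), np.float64(142.3)), 66), ((np.float64(266.0), np.float64(153.3)), 23)]
top blue []
scene red [((np.float64(331.0), np.float64(174.0)), 3), ((np.float64(197.1), np.float64(188.1)), 7), ((np.float64(331.5), np.float64(192.0)), 10), ((np.float64(222.9), np.float64(196.1)), 8)]
scene grn [((np.float64(308.5), np.float64(231.1)), 66), ((np.float64(243.0), np.float64(231.2)), 17), ((np.float64(255.2), np.float64(238.3)), 49)]
scene blue []
heights 0 test [[248.9858337  221.79707701]] [[250.68351596 203.43114089]]
```

View pics/a.png

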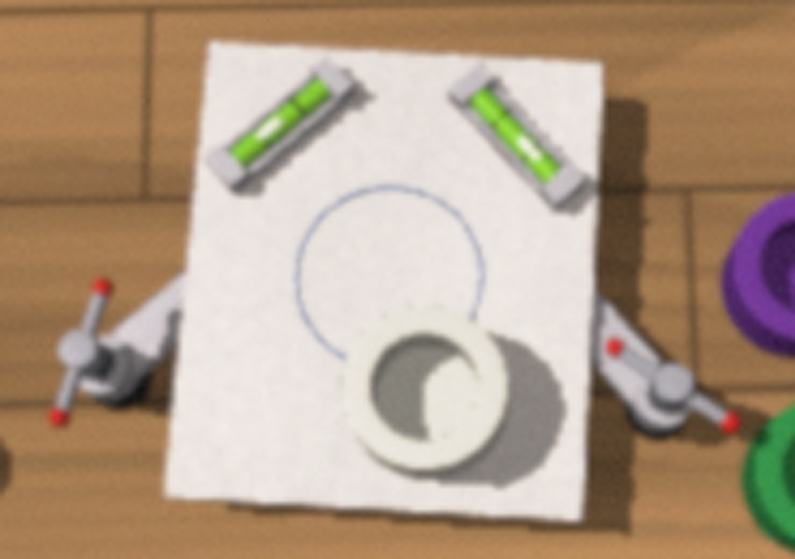

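View pics/b.png

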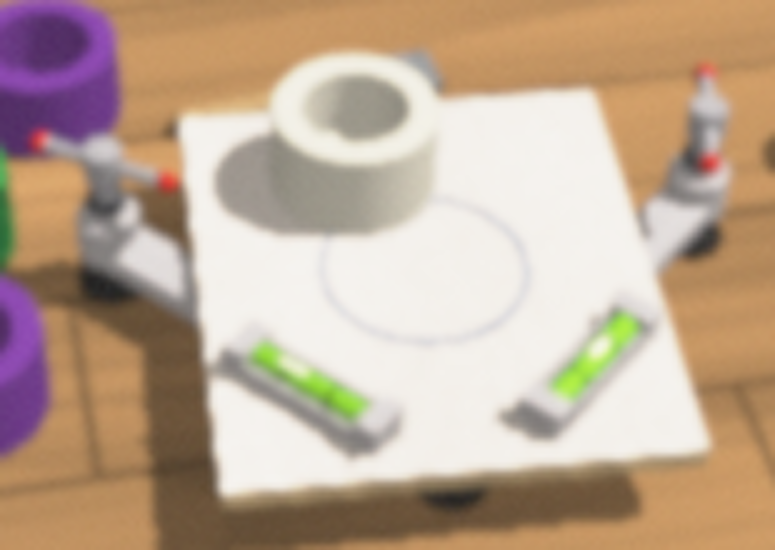

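The enlarged views show both bubbles displaced towards their own screws. Left bubble is at about (270,127) with its line at (297,105); right bubble is at (530,150) with its line at (500,122). Both screws need counter-clockwise turns. The mould's rim centre is at (427,388) in the first crop and (355,108) in the second. Next I'll put numbers on these.

```bash
cat > m.py <<'E'
from h import *
def circ_fit(p):
    A=np.c_[2*p[:,:2],np.ones(len(p))];x=np.linalg.lstsq(A,(p[:,:2]**2).sum(1),rcond=None)[0];return x[:2],np.sqrt(x[2]+x[0]**2+x[1]**2)
def board(T):
    im=T["img"];h=cv2.cvtColor(im,cv2.COLOR_BGR2HSV).astype(int)
    m=((h[...,1]<40)&(h[...,2]>170)).astype(np.uint8);m[:110]=0;m[250:]=0;m[:,:172]=0;m[:,290:]=0
    m=cv2.morphologyEx(m,cv2.MORPH_OPEN,np.ones((5,5)))
    q=max(cv2.findContours(m,0,2)[0],key=cv2.contourArea)
    return cv2.minAreaRect(q)
def circle(T,c0,z=.064,exc=None):
    im=T["img"].astype(int);d=im[...,0]-im[...,2]
    vs,us=np.nonzero(d>6);P=ray(T,np.c_[us,vs],z)
    for _ in range(4):
        rr=np.hypot(*(P[:,:2]-c0).T);k=abs(rr-.066)<(.014 if _<2 else .006);c0,R=circ_fit(P[k])
    return c0,R,k.sum()
def prof(T,mid,xd,z=.084):
    s=np.arange(-40,41,1.)/1000;acc=0
    for o in(-.002,0,.002):
        p=np.array([[mid[0]+a*xd[0]-o*xd[1],mid[1]+a*xd[1]+o*xd[0],z] for a in s]);uv=proj(T,p).astype(np.float32)
        acc=acc+cv2.remap(T["img"],uv[:,0].reshape(1,-1).copy(),uv[:,1].reshape(1,-1).copy(),1)[0].astype(float)
    return s*1000,acc/3
def bubble(T,mid,xd,show=False):
    s,a=prof(T,mid,xd);b=np.minimum(a[:,0],a[:,2]) # pale = high blue
    k=abs(s)<34;b0=b[k];t=np.clip(b0-(b0.min()*.5+b0.max()*.5),0,None);pos=(t*s[k]).sum()/t.sum()
    if show: print("B",b[::2].astype(int).tolist());print("G",a[::2,1].astype(int).tolist())
    return pos
E
python3 - <<'E'
from m import *
T=np.load("pics/top0.npz");S=np.load("pics/scene0.npz")
br=board(T);bp=ray(T,cv2.boxPoints(br),.064);print("board corners",bp.round(4).tolist(),np.linalg.norm(bp[0]-bp[1]),np.linalg.norm(bp[1]-bp[2]))
print("scene-tri of circle: ");
c1=ray(T,[[140+390/4.3,115+280/4.3]],.064)[0,:2]
print("circT",circle(T,c1),"circS",circle(S,c1))
B=lambda *x:tri(T,x[:2],S,x[2:])
print("L balls",B(163.4,181.2,331,174).round(4),B(153.4,211.4,331.5,192).round(4))
print("R balls",B(282.3,195.1,222.9,196.1).round(4),B(309.4,212.9,197.1,188.1).round(4))
print("mould rim",B(140+427/4.3,115+388/4.3,190+355/5,160+108/5).round(4), ray(T,[[140+427/4.3,115+388/4.3]],.129))
# board axis
e=[bp[(i+1)%4]-bp[i] for i in range(4)];L=max(e,key=np.linalg.norm)[:2];L=L*np.sign(L[0]);x=L/np.linalg.norm(L);y=np.array([-x[1],x[0]])
bc=bp[:,:2].mean(0);c=bc-.0025*x;print("axis deg",np.degrees(np.arctan2(x[1],x[0])),"circle from corners",c)
cc=circle(T,c1)[0]
for nm,sg in(("L",1),("R",-1)):
    print(nm,"screw",(cc-.075*x+sg*.2*y).round(4))
    mid=cc+.105*x+sg*.085*y;xd=(-x+sg*y)/2**.5
    print("vial",mid.round(4),"T",bubble(T,mid,xd,True),"S",bubble(S,mid,xd))
E
```

```text
board corners [[0.4734, 0.2358, 0.064], [0.8087, 0.2265, 0.064], [0.782, -0.1061, 0.064], [0.4495, -0.0771, 0.064]] 0.335451058157394 0.3335944119856242
scene-tri of circle: 
circT (array([0.62573958, 0.05471536]), np.float64(0.06604360065136326), np.int64(75)) circS (array([0., 0.]), np.float64(0.0), np.int64(0))
L balls [0.5959 0.2344 0.174 ] [0.5323 0.2874 0.0369]
R balls [ 0.5625 -0.1017  0.1073] [ 0.5085 -0.1783  0.107 ]
mould rim [0.5327 0.0259 0.1233] [[0.53144844 0.02427162 0.129     ]]
axis deg -1.5955253501727094 circle from corners [0.62590632 0.06985812]
L screw [0.5563 0.2567]
B [64, 64, 65, 66, 65, 62, 57, 53, 51, 52, 55, 60, 60, 62, 69, 90, 120, 150, 172, 183, 190, 194, 191, 188, 183, 171, 144, 107, 77, 60, 56, 56, 55, 53, 55, 61, 81, 119, 159, 187, 198]
G [196, 194, 195, 196, 194, 191, 184, 169, 157, 162, 179, 193, 198, 199, 199, 201, 207, 215, 219, 221, 223, 223, 222, 219, 217, 213, 209, 203, 200, 199, 199, 199, 197, 197, 196, 195, 190, 190, 193, 196, 198]
vial [0.7331 0.1368] T 2.8066697402796987 S 0.9115378021601236
R screw [ 0.5452 -0.1431]
B [185, 167, 136, 102, 76, 64, 62, 62, 61, 62, 62, 61, 61, 60, 58, 57, 57, 58, 59, 60, 61, 61, 66, 74, 98, 130, 163, 183, 191, 192, 190, 185, 182, 183, 175, 151, 115, 84, 67, 62, 63]
G [186, 179, 176, 184, 198, 209, 213, 214, 214, 214, 213, 212, 210, 204, 196, 190, 194, 203, 207, 210, 209, 210, 209, 211, 215, 219, 223, 226, 227, 226, 223, 217, 213, 217, 216, 212, 206, 201, 199, 199, 198]
vial [ 0.7283 -0.0332] T 20.411880290205566 S 17.953555281545416
```

Run:
```python
from m import *
import json
T=np.load("pics/top0.npz");S=np.load("pics/scene0.npz")
im=T["img"]
q=np.array([[210,42],[603,63],[582,521],[165,497]])/4.3+[140,115]
g=cv2.cvtColor(im,cv2.COLOR_BGR2GRAY)
qs=np.array([[183,116],[598,90],[710,450],[220,500]])/5+[190,160]
bp=ray(T,q,.064);bs=ray(S,qs,.064)
for n,b in(("T",bp),("S",bs)):
    print(n,b[:,:2].round(4).tolist(),[round(np.linalg.norm(b[i]-b[(i+1)%4]),4) for i in range(4)],b.mean(0))
a=((bp[0]+bp[1])-(bp[2]+bp[3]))[:2];x=a/np.linalg.norm(a);y=np.array([-x[1],x[0]])
cc=circle(T,np.array([.6257,.0547]))[0];c2=bp.mean(0)[:2]-.0025*x
print("deg",np.degrees(np.arctan2(x[1],x[0])),cc,c2)
B=lambda *x:tri(T,x[:2],S,x[2:])
l1,l2=B(163.4,181.2,331.5,192),B(153.4,211.4,331,174);r1,r2=B(282.3,195.1,222.9,196.1),B(309.4,212.9,197.1,188.1)
for n,p1,p2 in(("L",l1,l2),("R",r1,r2)):
    d=p1-p2;print(n,p1.round(4),p2.round(4),"mid",((p1+p2)/2).round(4),"len",np.linalg.norm(d),"ang",np.degrees(np.arctan2(d[1],d[0])))
m=B(239.3,205.2,261,181.6);print("mould",m,"board frame",(m[:2]-cc)@x,(m[:2]-cc)@y)
for nm,sg in(("L",1),("R",-1)):
    print(nm,"screw",(cc-.075*x+sg*.2*y).round(4))
    mid=cc+.105*x+sg*.085*y;xd=(-x+sg*y)/2**.5
    print("vial",mid.round(4),"T",bubble(T,mid,xd,True),"S",bubble(S,mid,xd,True))
json.dump(dict(c=cc.tolist(),x=x.tolist(),y=y.tolist()),open("b.json","w"))
```

```text
T [[0.8047, 0.1843], [0.7824, -0.1046], [0.4474, -0.0788], [0.4699, 0.2096]] [np.float64(0.2898), np.float64(0.3359), np.float64(0.2893), np.float64(0.3358)] [0.62608378 0.05263705 0.064     ]
S [[0.4513, -0.0757], [0.4768, 0.2151], [0.8085, 0.1849], [0.7917, -0.1055]] [np.float64(0.2919), np.float64(0.3331), np.float64(0.2909), np.float64(0.3417)] [0.63208438 0.05468637 0.064     ]
deg -4.358563242118337 [0.62573958 0.05471536] [0.62359101 0.05282704]
L [0.6104 0.2455 0.1104] [0.5218 0.2727 0.1098] mid [0.5661 0.2591 0.1101] len 0.09268518928505433 ang -17.08077701134778
R [ 0.5625 -0.1017  0.1073] [ 0.5085 -0.1783  0.107 ] mid [ 0.5355 -0.14    0.1072] len 0.09375157305134385 ang 54.87171738668976
mould [0.53277087 0.02591107 0.12336878] board frame -0.09051077442123669 -0.035786422889800405
L screw [0.5662 0.2598]
B [96, 70, 59, 55, 53, 55, 56, 56, 56, 53, 48, 47, 47, 51, 55, 56, 57, 63, 81, 109, 142, 168, 182, 187, 192, 191, 189, 185, 174, 152, 116, 84, 62, 57, 56, 56, 55, 56, 61, 75, 108]
G [193, 195, 197, 197, 195, 196, 197, 196, 194, 187, 174, 158, 157, 173, 189, 197, 198, 198
[... 747 characters left out ...]
8, 79, 65, 62, 62, 65, 83, 117]
G [184, 195, 202, 205, 205, 206, 205, 205, 205, 202, 195, 187, 184, 191, 199, 203, 205, 205, 206, 207, 209, 213, 219, 224, 226, 226, 225, 222, 216, 216, 220, 219, 215, 209, 206, 205, 206, 205, 203, 200, 197]
B [176, 151, 125, 106, 96, 93, 92, 92, 92, 92, 90, 88, 87, 86, 87, 90, 92, 93, 94, 97, 102, 115, 136, 157, 178, 190, 196, 198, 197, 195, 194, 187, 173, 154, 134, 114, 101, 95, 96, 103, 119]
G [215, 215, 216, 217, 220, 221, 221, 220, 219, 217, 214, 210, 206, 205, 209, 215, 218, 220, 220, 220, 220, 222, 225, 229, 232, 233, 234, 233, 232, 231, 231, 230, 227, 224, 222, 221, 220, 220, 219, 218, 217]
vial [ 0.724 -0.038] T 14.064038686987102 S 15.768482847184002
```

```bash
cat > go.py <<'E'
# usage: go.py x y z yaw [x y z yaw ...] -> rows relative to current pose (print only)
import sys
from h import *
from plant import r
s=r.get_state();p=np.array(s["tcp_pos"]);R=Ro.from_euler("xyz",s["eef_rot"],degrees=True)
print("t",round(s["time_s"],2),p.round(4),np.round(s["eef_rot"],2),"F",np.round(s["contact_force"],1),"w",round(s["gripper_width"],4),round(s["gripper_force"],1),"j",np.round(s["joints"],0))
a=list(map(float,sys.argv[1:]))
for i in range(0,len(a),4):
    d=R.inv().apply(np.array(a[i:i+3])-p)/.03;w=(R.inv()*Ro.from_euler("xyz",[180,0,a[i+3]],degrees=True)).as_rotvec(degrees=True)
    print(d.round(3).tolist(),w.round(2).tolist())
E
python3 go.py 0.5187 -0.1636 0.2 -125.1
```

```text
t 0.1 [ 0.1966 -0.6453  0.2257] [ 1.7991e+02 -1.0000e-02 -1.6306e+02] F [-0.2  0.1 -0.6] w 0.0877 0.0 j [-57.  21.   1.  -0. -70. -17.]
[-14.949, 12.23, 0.873] [0.09, 0.02, -37.96]
```

```bash
python3 -m crank '[{"xyz":[-14.95,12.23,0.87],"delta_rot":[0,0,-38],"claw":0.5},{"xyz":[-14.95,12.23,0.87],"delta_rot":[0,0,-38],"claw":0.5},{"xyz":[-14.95,12.23,0.87],"delta_rot":[0,0,-38],"claw":0.5},{"xyz":[-14.95,12.23,0.87],"delta_rot":[0,0,-38],"claw":0.5},{"xyz":[-14.95,12.23,0.87],"delta_rot":[0,0,-38],"claw":0.5},{"xyz":[-14.95,12.23,0.87],"delta_rot":[0,0,-38],"claw":0.5},{"xyz":[-14.95,12.23,0.87],"delta_rot":[0,0,-38],"claw":0.5},{"xyz":[-14.95,12.23,0.87],"delta_rot":[0,0,-38],"claw":0.5},{"xyz":[-14.95,12.23,0.87],"delta_rot":[0,0,-38],"claw":0.5},{"xyz":[-14.95,12.23,0.87],"delta_rot":[0,0,-38],"claw":0.5},{"xyz":[-14.95,12.23,0.87],"delta_rot":[0,0,-38],"claw":0.5},{"xyz":[-14.95,12.23,0.87],"delta_rot":[0,0,-38],"claw":0.5},{"xyz":[-14.95,12.23,0.87],"delta_rot":[0,0,-38],"claw":0.5},{"xyz":[-14.95,12.23,0.87],"delta_rot":[0,0,-38],"claw":0.5}]' 20; python3 go.py 0.5187 -0.1636 0.091 -125.1
```

```text
time_s: 1.85
tcp_pos: [0.5184, -0.1648, 0.2006]
eef_rot: [-180.0, 0.0, -125.1]
contact_force: [-0.4, 0.3, 0.2]
gripper_width: 0.0435
gripper_force: 0.0
t 1.85 [ 0.5184 -0.1648  0.2006] [-1.7999e+02  1.0000e-02 -1.2513e+02] F [-0.4  0.3  0.2] w 0.0435 0.0 j [  3.   9. -18.   0. -63. -38.]
[-0.039, 0.015, 3.654] [-0.01, 0.01, -0.03]
```

```bash
python3 -m crank '[{"xyz":[-0.04,0.01,2.5],"delta_rot":[0,0,0],"claw":0.5},{"xyz":[-0.04,0.01,2.5],"delta_rot":[0,0,0],"claw":0.5},{"xyz":[-0.04,0.01,3.2],"delta_rot":[0,0,0],"claw":0.5},{"xyz":[-0.04,0.01,3.65],"delta_rot":[0,0,0],"claw":0.5},{"xyz":[-0.04,0.01,3.65],"delta_rot":[0,0,0],"claw":0.5},{"xyz":[-0.04,0.01,3.65],"delta_rot":[0,0,0],"claw":0.5}]'; python3 go.py
python3 - <<'E'
from plant import optics
import cv2,numpy as np
a=optics.capture("top")["img"][150:260,240:350];b=optics.capture("scene")["img"][150:240,160:250]
cv2.imwrite("pics/g1.png",np.hstack([cv2.resize(a,(400,400)),cv2.resize(b,(400,400))]))
E
```

```text
time_s: 2.6
tcp_pos: [0.52, -0.163, 0.092]
eef_rot: [-179.9, 0.0, -125.0]
contact_force: [-0.1, -0.3, -0.2]
gripper_width: 0.0438
gripper_force: 0.0
t 2.6 [ 0.52  -0.163  0.092] [-1.7994e+02  3.0000e-02 -1.2504e+02] F [-0.1 -0.3 -0.2] w 0.0438 0.0 j [  3.  16. -26.   0. -48. -38.]
```

View pics/g1.png

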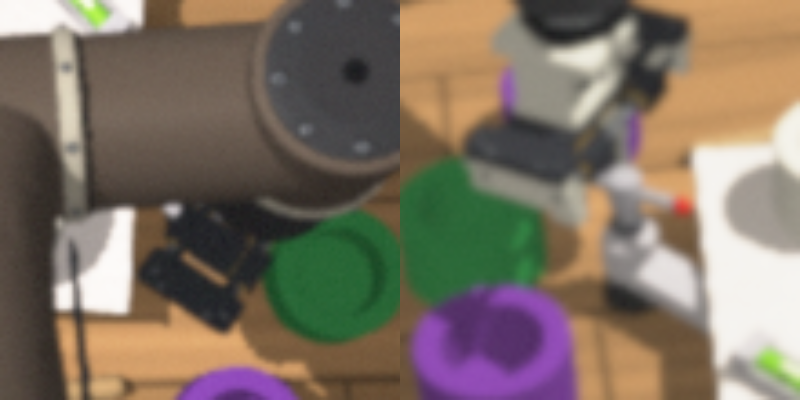

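The left half shows the fingers straddling the bar's outer half. The right half shows the inner red ball free at (685,207) and the head beside the fingers. I'll grip and turn 67° counter-clockwise.

```bash
python3 -m crank '[{"xyz":[0,0,0],"delta_rot":[0,0,0],"claw":1},{"xyz":[0,0,0],"delta_rot":[0,0,0],"claw":1},{"xyz":[0,0,0],"delta_rot":[0,0,0],"claw":1},{"xyz":[0,0,0],"delta_rot":[0,0,0],"claw":1},{"xyz":[0,0,0],"delta_rot":[0,0,0],"claw":1}]' 25; python3 go.py;  python3 -m crank '[{"xyz":[-0.015,-0.168,0],"delta_rot":[0,0,-10],"claw":1},{"xyz":[-0.058,-0.331,0],"delta_rot":[0,0,-20],"claw":1},{"xyz":[-0.13,-0.483,0],"delta_rot":[0,0,-30],"claw":1},{"xyz":[-0.226,-0.621,0],"delta_rot":[0,0,-40],"claw":1},{"xyz":[-0.345,-0.741,0],"delta_rot":[0,0,-50],"claw":1},{"xyz":[-0.483,-0.837,0],"delta_rot":[0,0,-60],"claw":1},{"xyz":[-0.589,-0.89,0],"delta_rot":[0,0,-67],"claw":1},{"xyz":[-0.589,-0.89,0],"delta_rot":[0,0,-67],"claw":1},{"xyz":[-0.589,-0.89,0],"delta_rot":[0,0,-67],"claw":1}]'; python3 go.py
cat > look.py <<'E'
from m import *
import json,sys
from plant import optics
J=json.load(open("b.json"));c,x,y=[np.array(J[k]) for k in"cxy"]
for n in("top","scene"):
    C=optics.capture(n);np.savez(f"pics/{n}_last.npz",**C)
    for nm,sg in(("L",1),("R",-1)):
        mid=c+.105*x+sg*.085*y;xd=(-x+sg*y)/2**.5;print(n,nm,round(bubble(C,mid,xd),2), end="  ")
print()
E
python3 look.py
```

```text
time_s: 3.32
tcp_pos: [0.5188, -0.1627, 0.0909]
eef_rot: [180.0, -0.0, -125.1]
contact_force: [-2.1, 2.5, 3.1]
gripper_width: 0.0088
gripper_force: 25.0
t 3.33 [ 0.5188 -0.1627  0.0909] [ 1.7996e+02 -1.0000e-02 -1.2505e+02] F [-2.1  2.5  3.1] w 0.0088 25.0 j [  3.  16. -26.  -0. -48. -38.]
time_s: 4.45
tcp_pos: [0.5499, -0.1628, 0.0915]
eef_rot: [179.9, 0.1, -58.0]
contact_force: [-7.7, 7.6, 12.1]
gripper_width: 0.0092
gripper_force: 25.0
t 4.45 [ 0.5499 -0.1628  0.0915] [ 1.7993e+02  1.1000e-01 -5.8030e+01] F [-7.7  7.6 12.1] w 0.0092 25.0 j [  3.  18. -22.  -0. -50.  29.]
top L 7.03  top R -10.57  scene L 7.22  scene R 1.77
```

```bash
python3 -m crank '[{"xyz":[0,0,0],"delta_rot":[0,0,0],"claw":0.5},{"xyz":[0,0,0],"delta_rot":[0,0,0],"claw":0.5},{"xyz":[0,0,0],"delta_rot":[0,0,0],"claw":0.5},{"xyz":[0,0,-2],"delta_rot":[0,0,0],"claw":0.5},{"xyz":[0,0,-3.7],"delta_rot":[0,0,0],"claw":0.5},{"xyz":[0,0,-3.7],"delta_rot":[0,0,0],"claw":0.5},{"xyz":[0,0,-3.7],"delta_rot":[0,0,0],"claw":0.5}]'; python3 go.py 0.5939 0.2509 0.2 -17.1; python3 look.py
```

```text
time_s: 5.42
tcp_pos: [0.551, -0.1636, 0.2017]
eef_rot: [-180.0, 0.0, -58.1]
contact_force: [0.0, -0.3, -1.5]
gripper_width: 0.0435
gripper_force: 0.0
t 5.42 [ 0.551  -0.1636  0.2017] [-1.7999e+02  2.0000e-02 -5.8070e+01] F [ 0.  -0.3 -1.5] w 0.0435 0.0 j [  3.  12. -14.  -0. -63.  29.]
[-10.971, -8.522, 0.061] [-0.02, 0.01, -40.97]
top L 17.87  top R -1.61  scene L 7.25  scene R 1.8
```

```bash
python3 -m crank '[{"xyz":[-10.97,-8.52,0.06],"delta_rot":[0,0,-41],"claw":0.5},{"xyz":[-10.97,-8.52,0.06],"delta_rot":[0,0,-41],"claw":0.5},{"xyz":[-10.97,-8.52,0.06],"delta_rot":[0,0,-41],"claw":0.5},{"xyz":[-10.97,-8.52,0.06],"delta_rot":[0,0,-41],"claw":0.5},{"xyz":[-10.97,-8.52,0.06],"delta_rot":[0,0,-41],"claw":0.5},{"xyz":[-10.97,-8.52,0.06],"delta_rot":[0,0,-41],"claw":0.5},{"xyz":[-10.97,-8.52,0.06],"delta_rot":[0,0,-41],"claw":0.5},{"xyz":[-10.97,-8.52,0.06],"delta_rot":[0,0,-41],"claw":0.5},{"xyz":[-10.97,-8.52,0.06],"delta_rot":[0,0,-41],"claw":0.5},{"xyz":[-10.97,-8.52,0.06],"delta_rot":[0,0,-41],"claw":0.5},{"xyz":[-10.97,-8.52,0.06],"delta_rot":[0,0,-41],"claw":0.5}]'; python3 go.py 0.5939 0.2509 0.091 -17.1; python3 look.py
```

```text
time_s: 6.9
tcp_pos: [0.5941, 0.2498, 0.2003]
eef_rot: [-180.0, -0.0, -17.1]
contact_force: [1.3, -0.5, -0.5]
gripper_width: 0.0437
gripper_force: 0.0
t 6.9 [0.5941 0.2498 0.2003] [-179.99   -0.    -17.12] F [ 1.3 -0.5 -0.5] w 0.0437 0.0 j [ 40.  19.  -6.  -0. -66.  33.]
[-0.017, -0.032, 3.644] [-0.01, -0.0, -0.02]
top L 9.35  top R 0.1  scene L 7.22  scene R 1.81
```

Right bubble now reads 0.1 mm off centre in the top view. Next is the left bar: descend, grip and turn 46° counter-clockwise.

```bash
python3 -m crank '[{"xyz":[-0.02,-0.03,2],"delta_rot":[0,0,0],"claw":0.5},{"xyz":[-0.02,-0.03,2.8],"delta_rot":[0,0,0],"claw":0.5},{"xyz":[-0.02,-0.03,3.64],"delta_rot":[0,0,0],"claw":0.5},{"xyz":[-0.02,-0.03,3.64],"delta_rot":[0,0,0],"claw":0.5},{"xyz":[-0.02,-0.03,3.64],"delta_rot":[0,0,0],"claw":0.5},{"xyz":[-0.02,-0.03,3.64],"delta_rot":[0,0,0],"claw":1},{"xyz":[-0.02,-0.03,3.64],"delta_rot":[0,0,0],"claw":1},{"xyz":[-0.02,-0.03,3.64],"delta_rot":[0,0,0],"claw":1},{"xyz":[-0.02,-0.03,3.64],"delta_rot":[0,0,0],"claw":1},{"xyz":[-0.02,-0.03,3.64],"delta_rot":[0,0,0],"claw":1}]' 25; python3 go.py; python3 look.py
```

```text
time_s: 8.25
tcp_pos: [0.5936, 0.2516, 0.0912]
eef_rot: [180.0, -0.0, -17.0]
contact_force: [-1.3, -1.4, 3.6]
gripper_width: 0.0089
gripper_force: 25.0
t 8.25 [0.5936 0.2516 0.0912] [179.97  -0.   -17.04] F [-1.3 -1.4  3.6] w 0.0089 25.0 j [ 40.  24. -13.   0. -53.  33.]
top L 9.31  top R 0.1  scene L 7.16  scene R 1.77
```

```bash
python3 -m crank '[{"xyz":[-0.015,-0.168,0],"delta_rot":[0,0,-10],"claw":1},{"xyz":[-0.058,-0.331,0],"delta_rot":[0,0,-20],"claw":1},{"xyz":[-0.13,-0.483,0],"delta_rot":[0,0,-30],"claw":1},{"xyz":[-0.226,-0.621,0],"delta_rot":[0,0,-40],"claw":1},{"xyz":[-0.295,-0.695,0],"delta_rot":[0,0,-46],"claw":1},{"xyz":[-0.295,-0.695,0],"delta_rot":[0,0,-46],"claw":1},{"xyz":[-0.295,-0.695,0],"delta_rot":[0,0,-46],"claw":1}]'; python3 go.py; python3 look.py;python3 -m crank '[{"xyz":[0,0,0],"delta_rot":[0,0,0],"claw":0.5},{"xyz":[0,0,0],"delta_rot":[0,0,0],"claw":0.5},{"xyz":[0,0,0],"delta_rot":[0,0,0],"claw":0.5},{"xyz":[0,0,-2],"delta_rot":[0,0,0],"claw":0.5},{"xyz":[0,0,-3.7],"delta_rot":[0,0,0],"claw":1},{"xyz":[0,0,-3.7],"delta_rot":[0,0,0],"claw":1},{"xyz":[0,0,-3.7],"delta_rot":[0,0,0],"claw":1}]';python3 go.py 0.532 0.025 0.2 -17.1; python3 look.py
python3 - <<'E'
from h import *
C=np.load("pics/top_last.npz");cv2.imwrite("pics/t3.png",cv2.resize(C["img"][115:245,140:325],None,fx=4.3,fy=4.3,interpolation=cv2.INTER_CUBIC)[:559,:795])
E
```

```text
time_s: 9.22
tcp_pos: [0.5911, 0.2741, 0.0915]
eef_rot: [180.0, 0.0, 29.0]
contact_force: [-2.0, -1.2, 6.7]
gripper_width: 0.0092
gripper_force: 25.0
t 9.22 [0.5911 0.2741 0.0915] [1.7999e+02 2.0000e-02 2.8960e+01] F [-2.  -1.2  6.7] w 0.0092 25.0 j [ 42.  25. -12.   0. -53.  77.]
top L -0.83  top R 0.11  scene L -2.02  scene R 1.84  
time_s: 10.2
tcp_pos: [0.591, 0.2744, 0.2017]
eef_rot: [-180.0, 0.0, 28.9]
contact_force: [-1.0, -0.3, -1.0]
gripper_width: 0.0193
gripper_force: 0.0
t 10.2 [0.591  0.2744 0.2017] [-179.97    0.     28.94] F [-1.  -0.3 -1. ] w 0.0193 0.0 j [ 42.  19.  -5.  -0. -66.  77.]
[-5.743, 6.323, 0.052] [-0.03, 0.02, 46.04]
top L -0.88  top R 0.12  scene L -2.07  scene R 1.82
```

View pics/t3.png

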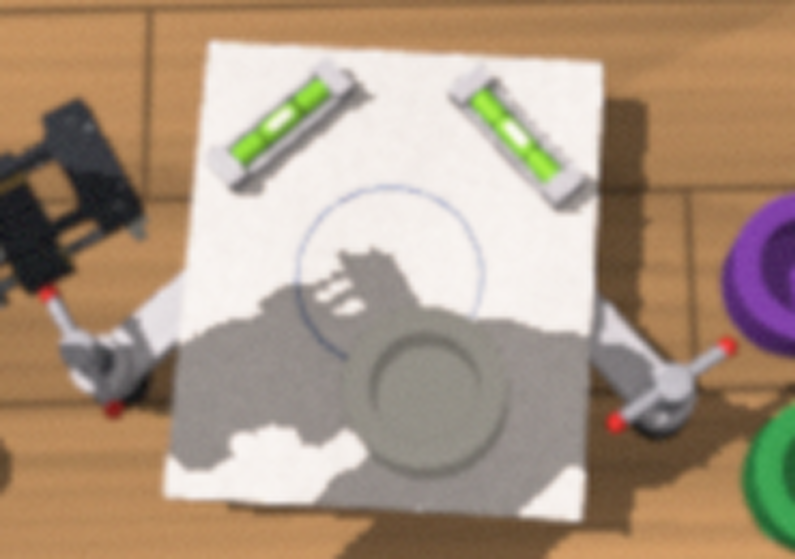

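Both bubbles now sit between their lines, left at (281,118) and right at (515,133); the mould has not moved, with its rim at (427,390). Next, shut fingers into the cavity.

```bash
python3 go.py 0.532 0.025 0.2 17.3 0.532 0.025 0.088 17.3
```

```text
t 10.3 [0.5907 0.274  0.2005] [1.7999e+02 1.4000e-01 2.8940e+01] F [ 0.4  0.3 -1.2] w 0.0114 0.0 j [ 42.  19.  -5.  -0. -66.  77.]
[-5.727, 6.318, 0.029] [0.02, 0.13, 11.64]
[-5.718, 6.317, 3.763] [0.02, 0.13, 11.64]
```

```bash
python3 -m crank '[{"xyz":[-5.73,6.32,0.03],"delta_rot":[0,0,11.6],"claw":1},{"xyz":[-5.73,6.32,0.03],"delta_rot":[0,0,11.6],"claw":1},{"xyz":[-5.73,6.32,0.03],"delta_rot":[0,0,11.6],"claw":1},{"xyz":[-5.73,6.32,0.03],"delta_rot":[0,0,11.6],"claw":1},{"xyz":[-5.73,6.32,0.03],"delta_rot":[0,0,11.6],"claw":1},{"xyz":[-5.73,6.32,0.03],"delta_rot":[0,0,11.6],"claw":1},{"xyz":[-5.73,6.32,0.03],"delta_rot":[0,0,11.6],"claw":1},{"xyz":[-5.73,6.32,0.03],"delta_rot":[0,0,11.6],"claw":1},{"xyz":[-5.73,6.32,1],"delta_rot":[0,0,11.6],"claw":1},{"xyz":[-5.73,6.32,1.8],"delta_rot":[0,0,11.6],"claw":1},{"xyz":[-5.73,6.32,1.8],"delta_rot":[0,0,11.6],"claw":1}]'; python3 go.py 0.532 0.025 0.088 17.3
python3 - <<'E'
from plant import optics
import cv2
a=optics.capture("scene")["img"][140:240,190:330];cv2.imwrite("pics/s4.png",cv2.resize(a,None,fx=5,fy=5,interpolation=2))
E
```

```text
time_s: 11.68
tcp_pos: [0.5316, 0.0256, 0.1462]
eef_rot: [180.0, 0.2, 17.4]
contact_force: [-0.6, 0.4, 0.3]
gripper_width: 0.0005
gripper_force: 0.0
t 11.68 [0.5316 0.0256 0.1462] [179.99   0.23  17.4 ] F [-0.6  0.4  0.3] w 0.0005 0.0 j [ 24.  11. -24.  -0. -55.  84.]
[0.015, 0.022, 1.941] [0.01, 0.23, 0.1]
```

View pics/s4.png

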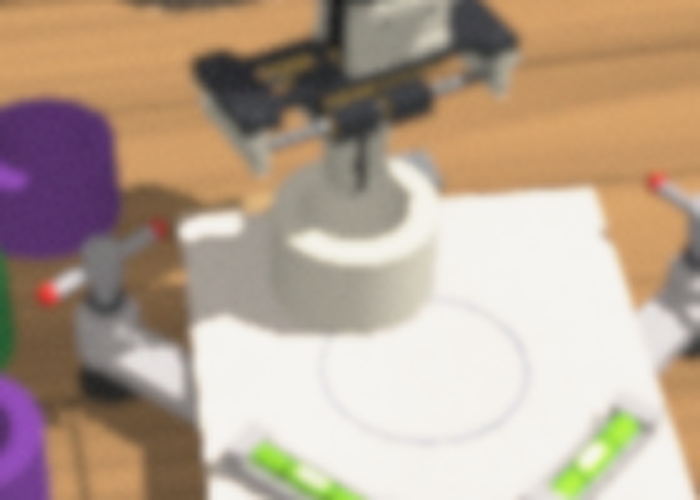

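The fingers stand centred over the cavity mouth (355,190). I'll lower them and drag along tool x towards the circle, stopping short first.

```bash
python3 -m crank '[{"xyz":[0,0,1],"delta_rot":[0,0,0],"claw":1},{"xyz":[0,0,1.94],"delta_rot":[0,0,0],"claw":1},{"xyz":[0,0,1.94],"delta_rot":[0,0,0],"claw":1},{"xyz":[0,0,1.94],"delta_rot":[0,0,0],"claw":1}]'; python3 -m crank '[{"xyz":[0.4,0,0],"delta_rot":[0,0,0],"claw":1},{"xyz":[0.6,0,0],"delta_rot":[0,0,0],"claw":1},{"xyz":[0.8,0,0],"delta_rot":[0,0,0],"claw":1},{"xyz":[1,0,0],"delta_rot":[0,0,0],"claw":1},{"xyz":[1.2,0,0],"delta_rot":[0,0,0],"claw":1},{"xyz":[1.4,0,0],"delta_rot":[0,0,0],"claw":1},{"xyz":[1.6,0,0],"delta_rot":[0,0,0],"claw":1},{"xyz":[1.8,0,0],"delta_rot":[0,0,0],"claw":1},{"xyz":[2,0,0],"delta_rot":[0,0,0],"claw":1},{"xyz":[2.2,0,0],"delta_rot":[0,0,0],"claw":1},{"xyz":[2.4,0,0],"delta_rot":[0,0,0],"claw":1},{"xyz":[2.6,0,0],"delta_rot":[0,0,0],"claw":1},{"xyz":[2.8,0,0],"delta_rot":[0,0,0],"claw":1},{"xyz":[3,0,0],"delta_rot":[0,0,0],"claw":1},{"xyz":[3.2,0,0],"delta_rot":[0,0,0],"claw":1},{"xyz":[3.3,0,0],"delta_rot":[0,0,0],"claw":1},{"xyz":[3.3,0,0],"delta_rot":[0,0,0],"claw":1}]';python3 go.py;python3 look.py
python3 - <<'E'
from h import *
C=np.load("pics/scene_last.npz");cv2.imwrite("pics/s5.png",cv2.resize(C["img"][140:260,190:345],None,fx=5,fy=5,interpolation=2))
E
```

```text
time_s: 12.22
tcp_pos: [0.5339, 0.0257, 0.0914]
eef_rot: [180.0, -0.1, 17.4]
contact_force: [0.0, 0.9, 0.2]
gripper_width: 0.0006
gripper_force: 0.0
time_s: 14.35
tcp_pos: [0.6265, 0.0543, 0.09]
eef_rot: [180.0, 0.1, 17.3]
contact_force: [-6.9, -1.8, 6.5]
gripper_width: 0.0007
gripper_force: 4.8
t 14.35 [0.6265 0.0543 0.09  ] [1.7998e+02 1.2000e-01 1.7350e+01] F [-6.9 -1.8  6.5] w 0.0007 4.8 j [ 23.  23. -15.   0. -52.  85.]
top L -24.24  top R 0.12  scene L -2.04  scene R 1.88
```

View pics/s5.png

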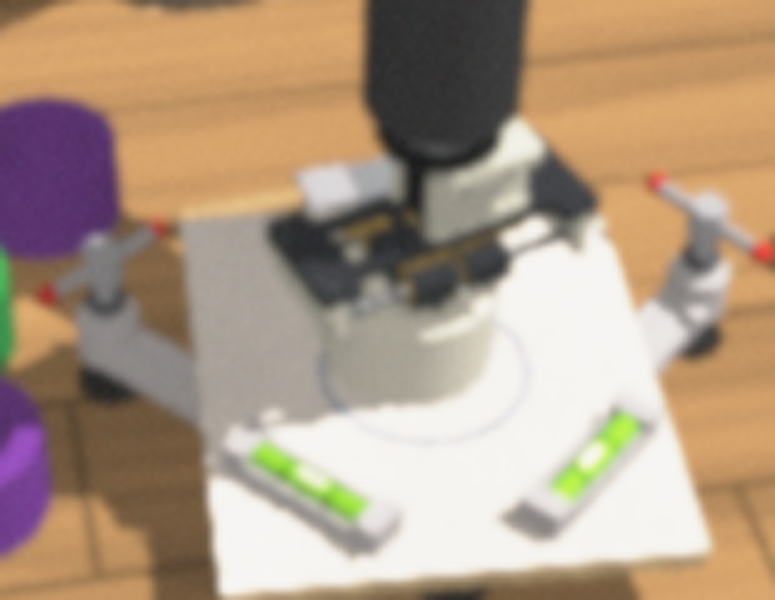

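The mould now stands at about (410,350), short of the circle, with its front base edge at (405,402) against the circle's front at (425,440). I'll estimate the remaining distance.

Run:
```python
from h import *
S=np.load("pics/scene_last.npz");im=S["img"]
# base edge: circle fit by rays of front-edge points; expected circle front for check
def ctr(uvcrop,rad):
    p=ray(S,np.array(uvcrop)/5.+[190,140],.064)[0];e=S["eye"];d=(p-e)[:2];d/=np.linalg.norm(d);return p[:2]+rad*d
print("circle by front",ctr([[425,441]],.066),"mould by front",ctr([[405,403]],.056))
# sides: base silhouette x=330..492 at ~mid height
R,e,f,cx,cy=cam(S)
for c in([.60,.045],[.605,.048],[.597,.04]):
    t=np.linspace(0,6.28,200);P=np.vstack([np.c_[c[0]+.056*np.cos(t),c[1]+.056*np.sin(t),0*t+z] for z in(.064,)])
    u=(proj(S,P)-[190,140])*5;print(c,u.min(0),u.max(0))
```

```text
circle by front [0.62734371 0.05757226] mould by front [0.60226397 0.04924524]
[0.6, 0.045] [314.89040446 282.19269109] [487.20130478 401.55175963]
[0.605, 0.048] [320.91811786 286.58879872] [493.61708805 406.48664781]
[0.597, 0.04] [306.45967117 280.15383368] [478.595558   399.26963728]
```

```bash
python3 -m crank '[{"xyz":[0.2,0,0],"delta_rot":[0,0,0],"claw":1},{"xyz":[0.4,0,0],"delta_rot":[0,0,0],"claw":1},{"xyz":[0.6,0,0],"delta_rot":[0,0,0],"claw":1},{"xyz":[0.75,0,0],"delta_rot":[0,0,0],"claw":1},{"xyz":[0.87,0,0],"delta_rot":[0,0,0],"claw":1},{"xyz":[0.87,0,0],"delta_rot":[0,0,0],"claw":1},{"xyz":[0.87,0,0],"delta_rot":[0,0,0],"claw":1},{"xyz":[0.5,0,0],"delta_rot":[0,0,0],"claw":1},{"xyz":[0.2,0,0],"delta_rot":[0,0,0],"claw":1},{"xyz":[0.05,0,0],"delta_rot":[0,0,0],"claw":1},{"xyz":[0.05,0,-1],"delta_rot":[0,0,0],"claw":1},{"xyz":[0.05,0,-2.5],"delta_rot":[0,0,0],"claw":1},{"xyz":[0.05,0,-3.8],"delta_rot":[0,0,0],"claw":1},{"xyz":[0.05,0,-3.8],"delta_rot":[0,0,0],"claw":1}]';python3 go.py 0.45 -0.35 0.2 17.3
```

```text
time_s: 16.2
tcp_pos: [0.6305, 0.0557, 0.208]
eef_rot: [180.0, -0.4, 17.4]
contact_force: [0.1, -0.3, -0.9]
gripper_width: 0.0002
gripper_force: 0.0
t 16.2 [0.6305 0.0557 0.208 ] [179.99  -0.42  17.37] F [ 0.1 -0.3 -0.9] w 0.0002 0.0 j [ 23.  17.  -7.   0. -66.  85.]
[-9.784, 11.11, 0.196] [0.01, -0.42, 0.07]
```

```bash
python3 -m crank '[{"xyz":[-9.8,11.1,0.1],"delta_rot":[0,0,0],"claw":1},{"xyz":[-9.8,11.1,0.1],"delta_rot":[0,0,0],"claw":1},{"xyz":[-9.8,11.1,0.1],"delta_rot":[0,0,0],"claw":1},{"xyz":[-9.8,11.1,0.1],"delta_rot":[0,0,0],"claw":1},{"xyz":[-9.8,11.1,0.1],"delta_rot":[0,0,0],"claw":1},{"xyz":[-9.8,11.1,0.1],"delta_rot":[0,0,0],"claw":1},{"xyz":[-9.8,11.1,0.1],"delta_rot":[0,0,0],"claw":1},{"xyz":[-9.8,11.1,0.1],"delta_rot":[0,0,0],"claw":1},{"xyz":[-9.8,11.1,0.1],"delta_rot":[0,0,0],"claw":1},{"xyz":[-9.8,11.1,0.1],"delta_rot":[0,0,0],"claw":1}]';python3 go.py;python3 look.py
python3 - <<'E'
from h import *
o=[]
for n,(y,x) in(("top",(125,160)),("scene",(155,215))):
    C=np.load(f"pics/{n}_last.npz");o.append(cv2.resize(C["img"][y:y+110,x:x+ 100 if n=="scene" else x+130],(400,440) if n=="scene" else (400,338),interpolation=2))
o[1]=cv2.resize(o[1],(400,440));o[0]=cv2.copyMakeBorder(o[0],0,102,0,0,0)
cv2.imwrite("pics/f.png",np.hstack(o))
E
```

```text
time_s: 17.45
tcp_pos: [0.4477, -0.3493, 0.2006]
eef_rot: [-180.0, -0.0, 17.4]
contact_force: [0.9, -0.3, 0.5]
gripper_width: 0.0006
gripper_force: 0.0
t 17.45 [ 0.4477 -0.3493  0.2006] [-179.99   -0.     17.41] F [ 0.9 -0.3  0.5] w 0.0006 0.0 j [-18.  12. -15.  -0. -63. 126.]
top L -0.87  top R 0.09  scene L -2.02  scene R 1.83
```

View pics/f.png

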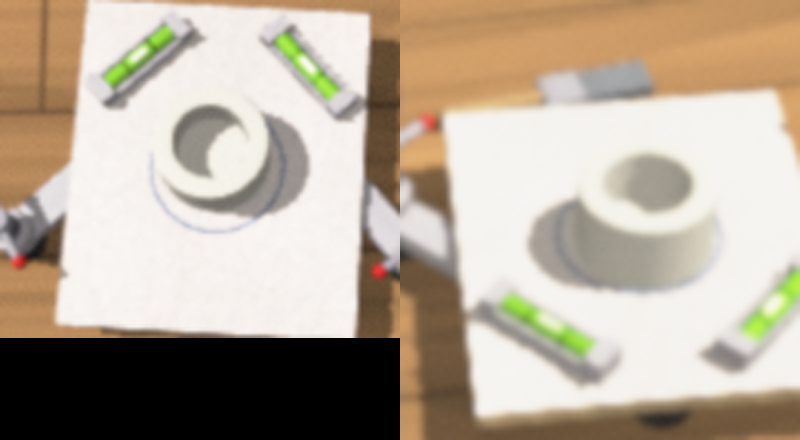

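In both views the mould is at or just inside the circle's far edge: top rim centre at (213,144), scene rim centre at (648,192). Measuring the offset.

Run:
```python
from m import *
T=np.load("pics/top_last.npz");S=np.load("pics/scene_last.npz")
u,v=(229.4,171.8),(276.9,203.1)
print("tri",tri(T,u,S,v).round(4),"T",ray(T,u,.129)[0].round(4),"S",ray(S,v,.129)[0].round(4))
# mould mask by yellowness (R-B) in each view, rim outline fit
for n,C,(x0,y0,x1,y1) in(("T",T,(195,145,262,210)),("S",S,(250,185,405,232))):
    im=cv2.GaussianBlur(C["img"],(3,3),0).astype(int);yb=im[...,2]-im[...,0]
    print(n,"yellowness mould",np.percentile(yb[y0:y1,x0:min(x1,300)],[5,25,50,75,95]))
    m=((yb>9)&(im[...,2]>190)).astype(np.uint8);w=np.zeros_like(m);w[y0:y1,x0:min(x1,300)]=1;m*=w
    q=max(cv2.findContours(m,0,1)[0],key=cv2.contourArea)[:,0];P=ray(C,q,.129);c=P[:,:2].mean(0)
    for _ in range(8):
        rr=np.hypot(*(P[:,:2]-c).T);k=abs(rr-.056)<(.012 if _<4 else .005);c,R=circ_fit(P[k])
    print(" rim",c.round(4),R.round(4),k.sum())
for C in(T,S): print("circle",circle(C,np.array([.6257,.0547])))
```

```text
tri [0.6342 0.0548 0.1155] T [0.6301 0.0519 0.129 ] S [0.6482 0.0528 0.129 ]
T yellowness mould [ 4.  8.  9. 12. 15.]
 rim [0.6112 0.0182] 0.0553 111
S yellowness mould [ 5.  6. 10. 18. 22.]
 rim [0.6486 0.0509] 0.0561 39
circle (array([0.62532011, 0.05510074]), np.float64(0.06578610766023521), np.int64(46))
circle (array([0., 0.]), np.float64(0.0), np.int64(0))
```

```bash
cat > rim.py <<'E'
from m import *
from scipy.optimize import least_squares
def rim(T,c,z=.129,r0=.044,r1=.068):
    im=cv2.GaussianBlur(T["img"],(3,3),0).astype(np.float32);yb=im[...,2]-im[...,0]+0
    rs=np.arange(r0,r1,.0005);out=[]
    for t in np.radians(np.arange(0,360,6)):
        p=np.c_[c[0]+rs*np.cos(t),c[1]+rs*np.sin(t),0*rs+z];uv=proj(T,p).astype(np.float32)
        g=lambda a:cv2.remap(a,uv[None,:,0].copy(),uv[None,:,1].copy(),1)[0]
        y=g(yb);k=len(rs)//2;  # best step split
        sc=[(y[:i].mean()-y[i:].mean())*np.sqrt(i*(len(y)-i)) for i in range(6,len(y)-6)]
        i=int(np.argmax(sc))+6
        out.append((np.degrees(t),rs[i],y[:i].mean()-y[i:].mean()))
    o=np.array(out);return o
def fit(T,c,**k):
    c=np.array(c)
    for _ in range(4):
        o=rim(T,c,**k);g=o[:,2]>3;t=np.radians(o[g,0]);P=np.c_[c[0]+o[g,1]*np.cos(t),c[1]+o[g,1]*np.sin(t)]
        s=least_squares(lambda q:np.hypot(P[:,0]-q[0],P[:,1]-q[1])-.056,c,loss="soft_l1",f_scale=.001);c=s.x
    res=np.hypot(P[:,0]-c[0],P[:,1]-c[1])-.056
    return c.round(4),g.sum(),np.median(abs(res)).round(4)
if __name__=="__main__":
    T=np.load("pics/top_last.npz");T0=np.load("pics/top0.npz");S=np.load("pics/scene_last.npz")
    print("now T",fit(T,[.630,.052]),"start T",fit(T0,[.5315,.0243]),"now S",fit(S,[.645,.052]))
    # scene: gap between mould base front and ring front along the view direction
    d=np.array([.9755,-.22]) # towards camera
    rs=np.arange(.03,.09,.002);c=np.array([.6253,.0545])
    for a in(-25,0,25):
        D=Ro.from_euler("z",a,degrees=True).apply([*d,0])[:2]
        p=np.c_[c+rs[:,None]*D,0*rs+.064];uv=proj(S,p).astype(np.float32);g=cv2.remap(S["img"],uv[None,:,0].copy(),uv[None,:,1].copy(),1)[0].astype(int)
        print(a,"R",g[:,2].tolist(),"\n   B-R",(g[:,0]-g[:,2]).tolist())
E
python3 rim.py
```

```text
now T (array([0.608 , 0.0499]), np.int64(45), np.float64(0.0004)) start T (array([0.5336, 0.0258]), np.int64(26), np.float64(0.0005)) now S (array([0.6555, 0.0502]), np.int64(40), np.float64(0.0027))
-25 R [160, 161, 161, 160, 161, 161, 161, 160, 160, 160, 159, 158, 159, 158, 157, 155, 158, 162, 176, 195, 211, 222, 233, 238, 242, 244, 245, 245, 245, 245] 
   B-R [-18, -18, -18, -18, -19, -18, -18, -17, -17, -17, -17, -16, -18, -16, -15, -13, -11, -9, -10, -14, -17, -16, -14, -12, -10, -8, -7, -6, -5, -5]
0 R [164, 164, 163, 162, 163, 164, 164, 164, 164, 163, 163, 164, 164, 163, 164, 168, 172, 187, 203, 217, 231, 238, 241, 243, 244, 244, 244, 244, 244, 244] 
   B-R [-18, -18, -18, -17, -18, -18, -18, -19, -19, -18, -18, -18, -16, -12, -10, -4, 1, 1, 0, -3, -7, -8, -8, -7, -7, -7, -7, -7, -7, -7]
25 R [173, 174, 175, 177, 178, 179, 181, 183, 184, 186, 186, 187, 188, 189, 190, 192, 193, 202, 215, 228, 236, 243, 244, 245, 245, 245, 245, 245, 245, 245] 
   B-R [-19, -19, -19, -20, -20, -20, -20, -21, -20, -21, -20, -20, -19, -17, -16, -11, -5, -3, -3, -5, -6, -7, -7, -7, -6, -6, -6, -7, -7, -7]
```

Run:
```python
from m import *
T=np.load("pics/top_last.npz");c=np.array([.6253,.0548]);rs=np.arange(.036,.074,.002)
print((rs*1000).astype(int).tolist())
im=T["img"]
for a in(60,90,110,130,150,170,190,210):
    t=np.radians(a);p=np.c_[c[0]+rs*np.cos(t),c[1]+rs*np.sin(t),0*rs+.064];uv=proj(T,p).astype(np.float32)
    g=cv2.remap(im,uv[None,:,0].copy(),uv[None,:,1].copy(),1)[0].astype(int);print(a,"R",g[:,2].tolist(),"\n    R-B",(g[:,2]-g[:,0]).tolist())
# rim upper edge and sides
print("rim column u=229, R,R-B by row 148..206");print([(v,int(im[v,229,2]),int(im[v,229,2])-int(im[v,229,0])) for v in range(148,206)])
print("rim row v=172");print([(u,int(im[172,u,2]),int(im[172,u,2])-int(im[172,u,0])) for u in list(range(203,218))+list(range(240,258))])
```

```text
[36, 38, 40, 42, 44, 46, 48, 50, 52, 54, 56, 58, 60, 62, 64, 66, 68, 70, 72]
60 R [149, 148, 145, 141, 133, 124, 137, 155, 194, 225, 236, 242, 245, 245, 246, 246, 246, 246, 245] 
    R-B [13, 13, 12, 13, 12, 11, 12, 14, 17, 18, 14, 11, 12, 11, 10, 11, 11, 11, 10]
90 R [223, 236, 243, 244, 245, 246, 246, 246, 247, 247, 246, 244, 241, 234, 222, 221, 228, 239, 245] 
    R-B [14, 13, 12, 12, 11, 11, 11, 10, 10, 11, 10, 10, 9, 5, -3, -6, -3, 3, 7]
110 R [246, 246, 246, 246, 244, 237, 223, 216, 219, 229, 238, 243, 243, 240, 226, 218, 227, 237, 244] 
    R-B [11, 11, 11, 11, 12, 14, 16, 18, 17, 13, 10, 10, 8, 6, -2, -6, 0, 5, 8]
130 R [241, 233, 213, 183, 163, 165, 178, 209, 233, 242, 245, 246, 245, 238, 224, 216, 223, 237, 246] 
    R-B [13, 14, 16, 16, 15, 14, 15, 15, 12, 10, 8, 9, 8, 6, -2, -7, -3, 4, 8]
150 R [171, 147, 131, 136, 150, 182, 214, 236, 243, 247, 247, 246, 243, 234, 216, 211, 221, 234, 243] 
    R-B [16, 13, 12, 13, 12, 14, 14, 10, 9, 9, 8, 8, 7, 3, -8, -10, -3, 4, 8]
170 R [128, 121, 124, 136, 167, 202, 234, 242, 246, 246, 247, 246, 244, 234, 223, 211, 222, 241, 245] 
    
[... 1228 characters left out ...]
(195, 244, 9), (196, 247, 8), (197, 247, 9), (198, 244, 7), (199, 232, 4), (200, 211, -9), (201, 239, 7), (202, 246, 8), (203, 247, 9), (204, 247, 8), (205, 247, 9)]
rim row v=172
[(203, 246, 9), (204, 246, 9), (205, 246, 9), (206, 246, 7), (207, 246, 8), (208, 246, 10), (209, 246, 9), (210, 246, 11), (211, 247, 11), (212, 246, 10), (213, 245, 11), (214, 242, 13), (215, 224, 18), (216, 155, 14), (217, 123, 11), (240, 245, 11), (241, 245, 11), (242, 245, 12), (243, 245, 12), (244, 244, 12), (245, 241, 12), (246, 224, 17), (247, 168, 15), (248, 149, 11), (249, 139, 4), (250, 121, -6), (251, 124, -5), (252, 146, 8), (253, 153, 12), (254, 152, 11), (255, 151, 12), (256, 153, 11), (257, 157, 12)]
```

Run:
```python
from h import *
T=np.load("pics/top_last.npz")
p=ray(T,[[229,158.8],[229,181.8],[229,188.8],[215.6,172],[246.7,172]],.129);print(p.round(4))
print("ctr from cavity",(p[0]+p[1])[0]/2,"from rim front",p[2][0]+.056, "y from cavity left",p[3][1]-.036)
```

```text
[[0.6693 0.0528 0.129 ]
 [0.6004 0.0532 0.129 ]
 [0.5798 0.0533 0.129 ]
 [0.6303 0.0917 0.129 ]
 [0.6285 0.0018 0.129 ]]
ctr from cavity 0.634846297323383 from rim front 0.635780486942076 y from cavity left 0.055743195162708724
```

The mould measures (0.635, 0.0555), 10 mm past the circle centre (0.6253, 0.0548). I'll re-enter the cavity and drag it back 10 mm.

```bash
python3 go.py 0.635 0.0555 0.2 4 0.635 0.0555 0.15 4
```

```text
t 17.55 [ 0.448  -0.3492  0.2008] [ 1.800e+02 -1.000e-02  1.745e+01] F [-0.9  0.1  0.3] w 0.0003 0.0 j [-18.  12. -15.  -0. -63. 126.]
[9.993, -10.998, 0.028] [-0.0, -0.01, 13.45]
[9.993, -10.998, 1.694] [-0.0, -0.01, 13.45]
```

```bash
python3 -m crank '[{"xyz":[10,-11,0.03],"delta_rot":[0,0,13.45],"claw":1},{"xyz":[10,-11,0.03],"delta_rot":[0,0,13.45],"claw":1},{"xyz":[10,-11,0.03],"delta_rot":[0,0,13.45],"claw":1},{"xyz":[10,-11,0.03],"delta_rot":[0,0,13.45],"claw":1},{"xyz":[10,-11,0.03],"delta_rot":[0,0,13.45],"claw":1},{"xyz":[10,-11,0.03],"delta_rot":[0,0,13.45],"claw":1},{"xyz":[10,-11,0.03],"delta_rot":[0,0,13.45],"claw":1},{"xyz":[10,-11,0.03],"delta_rot":[0,0,13.45],"claw":1},{"xyz":[10,-11,0.03],"delta_rot":[0,0,13.45],"claw":1},{"xyz":[10,-11,0.03],"delta_rot":[0,0,13.45],"claw":1},{"xyz":[10,-11,0.03],"delta_rot":[0,0,13.45],"claw":1},{"xyz":[10,-11,1.7],"delta_rot":[0,0,13.45],"claw":1},{"xyz":[10,-11,1.7],"delta_rot":[0,0,13.45],"claw":1},{"xyz":[10,-11,1.7],"delta_rot":[0,0,13.45],"claw":1}]'; python3 go.py 0.635 0.0555 0.09 4 0.6076 0.0536 0.09 4
```

```text
time_s: 19.3
tcp_pos: [0.6359, 0.0536, 0.1513]
eef_rot: [180.0, -0.1, 3.9]
contact_force: [0.3, -0.0, 1.1]
gripper_width: 0.0004
gripper_force: 0.0
t 19.3 [0.6359 0.0536 0.1513] [ 1.7997e+02 -7.0000e-02  3.8800e+00] F [ 0.3 -0.   1.1] w 0.0004 0.0 j [ 22.  20. -10.   0. -60.  72.]
[-0.029, -0.067, 2.043] [0.03, -0.07, -0.12]
[-0.944, -0.066, 2.042] [0.03, -0.07, -0.12]
```

```bash
python3 -m crank '[{"xyz":[-0.03,-0.07,1],"delta_rot":[0,0,0],"claw":1},{"xyz":[-0.03,-0.07,2.04],"delta_rot":[0,0,0],"claw":1},{"xyz":[-0.03,-0.07,2.04],"delta_rot":[0,0,0],"claw":1},{"xyz":[-0.03,-0.07,2.04],"delta_rot":[0,0,0],"claw":1},{"xyz":[-0.3,-0.07,2.04],"delta_rot":[0,0,0],"claw":1},{"xyz":[-0.5,-0.07,2.04],"delta_rot":[0,0,0],"claw":1},{"xyz":[-0.65,-0.07,2.04],"delta_rot":[0,0,0],"claw":1},{"xyz":[-0.8,-0.07,2.04],"delta_rot":[0,0,0],"claw":1},{"xyz":[-0.94,-0.07,2.04],"delta_rot":[0,0,0],"claw":1},{"xyz":[-0.94,-0.07,2.04],"delta_rot":[0,0,0],"claw":1},{"xyz":[-0.94,-0.07,2.04],"delta_rot":[0,0,0],"claw":1}]'; python3 -m crank '[{"xyz":[0.3,0,0],"delta_rot":[0,0,0],"claw":1},{"xyz":[0.6,0,0],"delta_rot":[0,0,0],"claw":1},{"xyz":[0.6,0,-1],"delta_rot":[0,0,0],"claw":1},{"xyz":[0.6,0,-2.5],"delta_rot":[0,0,0],"claw":1},{"xyz":[0.6,0,-3.8],"delta_rot":[0,0,0],"claw":1},{"xyz":[0.6,0,-3.8],"delta_rot":[0,0,0],"claw":1}]';python3 go.py 0.448 -0.35 0.2 4
```

```text
time_s: 20.68
tcp_pos: [0.6074, 0.0545, 0.0889]
eef_rot: [-180.0, -0.0, 3.9]
contact_force: [2.7, 0.7, 3.7]
gripper_width: 0.0002
gripper_force: 1.7
time_s: 21.42
tcp_pos: [0.6268, 0.0558, 0.2059]
eef_rot: [-179.9, -0.3, 3.9]
contact_force: [1.1, 0.8, -0.3]
gripper_width: 0.0006
gripper_force: 0.0
t 21.43 [0.6268 0.0558 0.2059] [-179.94   -0.29    3.9 ] F [ 1.1  0.8 -0.3] w 0.0006 0.0 j [ 23.  17.  -7.   0. -65.  71.]
[-6.869, 13.091, 0.15] [-0.06, -0.29, -0.1]
```

```bash
python3 -m crank '[{"xyz":[-6.9,13.1,0.1],"delta_rot":[0,0,0],"claw":1},{"xyz":[-6.9,13.1,0.1],"delta_rot":[0,0,0],"claw":1},{"xyz":[-6.9,13.1,0.1],"delta_rot":[0,0,0],"claw":1},{"xyz":[-6.9,13.1,0.1],"delta_rot":[0,0,0],"claw":1},{"xyz":[-6.9,13.1,0.1],"delta_rot":[0,0,0],"claw":1},{"xyz":[-6.9,13.1,0.1],"delta_rot":[0,0,0],"claw":1},{"xyz":[-6.9,13.1,0.1],"delta_rot":[0,0,0],"claw":1},{"xyz":[-6.9,13.1,0.1],"delta_rot":[0,0,0],"claw":1},{"xyz":[-6.9,13.1,0.1],"delta_rot":[0,0,0],"claw":1},{"xyz":[-6.9,13.1,0.1],"delta_rot":[0,0,0],"claw":1}]';python3 look.py
python3 - <<'E'
from m import *
T=np.load("pics/top_last.npz");im=T["img"]
cv2.imwrite("pics/f2.png",cv2.resize(im[120:245,155:290],None,fx=4.4,fy=4.4,interpolation=2))
c=np.array([.6253,.0548]);rs=np.arange(.036,.074,.002);print((rs*1000).astype(int).tolist())
for a in(90,110,130,150,170,190):
    t=np.radians(a);p=np.c_[c[0]+rs*np.cos(t),c[1]+rs*np.sin(t),0*rs+.064];uv=proj(T,p).astype(np.float32)
    g=cv2.remap(im,uv[None,:,0].copy(),uv[None,:,1].copy(),1)[0].astype(int);print(a,"R",g[:,2].tolist())
print([(v,int(im[v,229,2])) for v in range(155,202)]);print([(u,int(im[174,u,2])) for u in range(203,222)])
E
```

```text
time_s: 22.68
tcp_pos: [0.4455, -0.3497, 0.1991]
eef_rot: [-180.0, 0.0, 4.0]
contact_force: [-0.3, 0.6, 0.8]
gripper_width: 0.0003
gripper_force: 0.0
top L -0.8  top R 0.09  scene L -2.02  scene R 1.83  
[36, 38, 40, 42, 44, 46, 48, 50, 52, 54, 56, 58, 60, 62, 64, 66, 68, 70, 72]
90 R [158, 175, 202, 224, 238, 243, 245, 246, 246, 247, 247, 247, 243, 236, 222, 221, 227, 240, 245]
110 R [237, 242, 245, 246, 246, 247, 247, 245, 241, 235, 232, 237, 240, 239, 226, 218, 228, 237, 244]
130 R [246, 246, 246, 245, 242, 231, 214, 192, 181, 202, 227, 240, 243, 237, 224, 217, 223, 237, 245]
150 R [246, 244, 238, 218, 191, 158, 143, 143, 167, 198, 225, 240, 241, 234, 217, 211, 220, 234, 244]
170 R [241, 230, 191, 152, 128, 120, 121, 138, 168, 207, 228, 242, 242, 234, 223, 213, 223, 242, 246]
190 R [228, 200, 165, 131, 121, 117, 117, 120, 128, 145, 174, 205, 227, 233, 228, 223, 227, 242, 246]
[(155, 244), (156, 244), (157, 245), (158, 244), (159, 244), (160, 239), (161, 216), (162, 148), (163, 118), (164, 117), (165, 124), (166, 139), (167, 145), (168, 148), (169, 148), (170, 149), (171, 156), (172, 174), (173, 198), (174, 218), (175, 235), (176, 242), (177, 244), (178, 244), (179, 245), (180, 245), (181, 245), (182, 243), (183, 238), (184, 230), (185, 226), (186, 242), (187, 246), (188, 245), (189, 246), (190, 244), (191, 227), (192, 157), (193, 119), (194, 117), (195, 131), (196, 191), (197, 239), (198, 244), (199, 232), (200, 211), (201, 239)]
[(203, 247), (204, 247), (205, 246), (206, 246), (207, 245), (208, 243), (209, 239), (210, 245), (211, 246), (212, 246), (213, 245), (214, 242), (215, 223), (216, 150), (217, 116), (218, 133), (219, 145), (220, 146), (221, 145)]
```

View pics/f2.png

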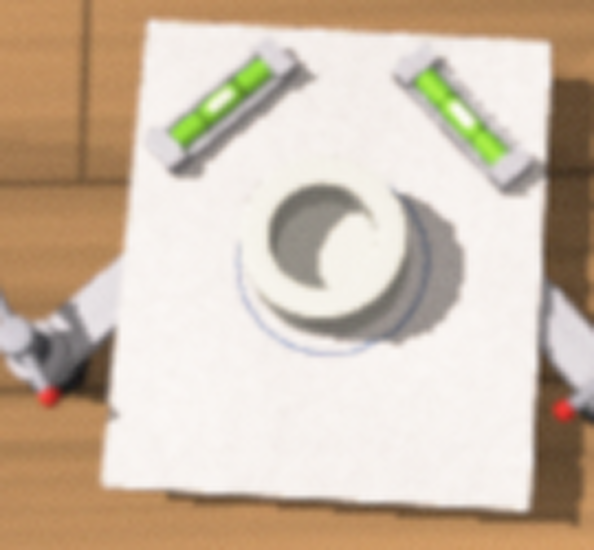

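The picture shows the mould inside the blue ring, about 2 mm from its centre: base edge is about 54 mm out on the robot's side, against 56 mm if centred. Both bubbles sit between their lines, at (220,100) and (462,115). The robot is clear, so I'm handing in.

```bash
python3 -c "
from plant import job
print(job.close_job())"
```

```text
the job is handed in; nothing more can be done
None
```

The job is handed in, but no verdict was returned: by the last top-camera picture both bubbles are within 1 mm of centre, the mould is about 2 mm from the circle's centre, and the arm is clear (22.7 s used).

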